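Lay out the blocks of a landscape lino print

TASK

Complete the landscape on the white layout board, where the house and boat blocks are already screwed down and the edge with the foot strip is the bottom of the picture: put the fir-tree block midway between the house and the boat and in line with them, the sun block straight above the house, the gull block straight above the boat, and the wave block straight below the boat. Leave about 30 mm of bare board between each block and its house or boat, with every block flat on the board, face up, square to it and its picture the right way up (the round sun may be turned any way). Leave the brayer and the gouge lying where they are.

Things in the scene. Friction and masses are not known exactly. Their poses are not given: they have to be found in the camera images.
- board: The layout board: a fixed white laminated board, 12 mm thick, 295 mm deep by 360 mm wide, with a low pine foot strip (14 mm wide, 6 mm high above the board) along its edge nearest the robot. Origin: on the underside, under the middle of the foot strip. +x runs across the board from the foot strip to the head of the picture, +y to the left along the strip, z up; the white surface is at z = 12 mm. The board reaches from x = -7 to 288 mm and y = -180 to 180 mm.
- house: The house block, screwed to the board: a 20 mm plywood base with 4 mm dark grey lino carved on top, 24 mm high in all, its base cut to the outline of a gabled house 84 mm deep (x) by 80 mm wide (y); the roof's point is at x = +42 mm, the foot of the wall at x = -42 mm, the side walls run to x = +8 mm. Axes as the board's; origin at the centre of its underside, on the white surface, 140 mm from the foot strip's middle line and 95 mm to the left or right of the board's middle.
- boat: The boat block, screwed to the board beside the house, their centres 190 mm apart, on either side: a 20 mm plywood base with 4 mm dark grey lino carved on top, 24 mm high in all, a square base 80 mm deep (x) by 84 mm wide (y) with a sailing boat in lino. Axes as the board's; origin at the centre of its underside.
- tree: The fir-tree block, loose: a 20 mm plywood base with 4 mm dark grey lino carved on top, 24 mm high in all, base 72 mm long (x) by 46 mm wide (y), with a fir of three tiers whose tip is at +x and trunk at -x; +x is the top of its picture, +y its left, z up; origin at the centre of its underside.
- sun: The sun block, loose: a round block 52 mm in diameter, a 20 mm plywood base with 4 mm dark grey lino carved on top, 24 mm high in all, with a round sun and its rays in lino; origin at the centre of its underside, z up. Which way it is turned does not matter.
- gull: The gull block, loose: a 20 mm plywood base with 4 mm dark grey lino carved on top, 24 mm high in all, base 40 mm deep (x) by 56 mm wide (y), with a flying gull whose raised wings reach towards +x and whose body is at -x; +x is the top of its picture, +y its left, z up; origin at the centre of its underside.
- waves: The wave block, loose: a narrow block, a 20 mm plywood base with 4 mm dark grey lino carved on top, 24 mm high in all, base 30 mm deep (x) by 96 mm long (y), with four wave crests towards +x; +x is the top of its picture, +y its left, z up; origin at the centre of its underside.
- brayer: The inking brayer (hand roller) lying on the table to the left, not to be moved: black rubber roller 100 mm long and 34 mm thick with wet blue ink, steel fork, dark wooden handle, 180 mm long in all, at most 36 mm high. Origin on the table under the rear of the fork: the roller's axis is 55 mm from it towards +x (the roller lies along y), the handle's end 110 mm towards -x.
- gouge: The carving gouge lying on the table to the right, not to be moved: pear-shaped ash handle and thin steel blade, 142 mm long, 30 mm high. Origin on the table near its middle; the blade points to +x, the handle's end is 70 mm towards -x.
Things that resemble listed ones, but are neither listed nor needed, are in the scene too. What is shaped like the gull but green is not meant.

How it is judged:
At the end, for the whole second after the job is handed in: Tree midway between house and boat (13 mm along, 15 mm across); sun beyond the house, gull beyond and waves before the boat, centred within 13 mm, each 30 mm (+-15) clear. All flat on the board (tilt under 0.1 rad), at rest; tree, gull and waves square within 0.18 rad, tops to the head (z of tree in the frame of board between 0.007 and 0.017 m and angle between each of tree, sun, gull, waves's own z axis and vertical below 0.1 rad and linear speed of each of tree, sun, gull, waves below 0.02 m/s and angular speed of each of tree, sun, gull, waves below 0.2 rad/s and angle between the x axis of each of tree, gull, waves and the x axis of board, either way round below 0.18 rad and x of board in the frame of tree below 0 m and x of tree in the frame of house between -0.015 and 0.015 m and horizontal distance between tree and house below 0.108 m and horizontal distance between tree and boat below 0.108 m and z of sun in the frame of board between 0.007 and 0.017 m and x of sun in the frame of house between 0.083 and 0.113 m and y of sun in the frame of house between -0.013 and 0.013 m and z of gull in the frame of board between 0.007 and 0.017 m and x of board in the frame of gull below 0 m and x of gull in the frame of boat between 0.075 and 0.105 m and y of gull in the frame of boat between -0.013 and 0.013 m and z of waves in the frame of board between 0.007 and 0.017 m and x of board in the frame of waves below 0 m and x of waves in the frame of boat between -0.1 and -0.07 m and y of waves in the frame of boat between -0.013 and 0.013 m); the robot touches nothing.
It fails at once if the inked brayer was shifted by more than 30 mm (distance of brayer from where it was at the start of the episode above 0.03 m).
It fails at once if the gouge was shifted by more than 30 mm (distance of gouge from where it was at the start of the episode above 0.03 m).
It also fails if it takes over 96 s, if anything falls off the work surface, if the arm or the gripper's body presses on something with over 40 N, if the wrist force passes 120 N, or if a joint passes its speed limit or range.

ROBOT

A 7-joint arm with a two-finger parallel gripper is mounted at the origin on the work surface. World frame = base frame: x ahead of the robot, y to its left, z up, the work surface at z = 0. Lengths are in m, angles in rad, forces in N, time in s.
With the tool pointing down it reaches from about 0.4 to 0.875 m from the base axis. Payload 19.3 kg.
Tool frame: the origin (TCP) lies midway between the tips of the shut fingers; the grasp point (between the pads) lies 19 mm behind it; z points along the fingers, y is the line along which they close (so a half turn about z gives the same grasp; the last joint's range is limited). The gripper opens to 85 mm and grips with 20 to 120 N. Pads are 22 mm wide; open, the fingers measure 114 mm over their backs; the gripper's body (76 mm by 85 mm) begins 54 mm behind the grasp point. The pads swing forward as they close: fully open they stand 13 mm farther back than shut.
Start: joints at [1.088, 0.521, -0.036, 1.599, 0.021, 1.021, -0.113], TCP at [0.251, -0.573, 0.231] pointing down, gripper open.
Joint ranges: [-2.91, 2.91], [-0.3, 2.13], [-1.5, 1.42], [0.17, 2.43], [-1.26, 4.41], [0.16, 1.93], [-2.52, 2.52]. Speed limits (rad/s): [1.89, 1.89, 2.39, 2.39, 3.01, 3.01, 3.01].

INTERFACE

Orientations are given as [roll, pitch, yaw] about the fixed x, y, z axes, in that order (R = Rz(yaw) Ry(pitch) Rx(roll)).
In Python, from workcell import telemetry, grab_frame, calibration, bot, outline_of, landmark_of gives the robot as it stands. The module is installed in compiled form; this text tells all that it offers.
- The arm moves only by the shell command python3 -m inch 'ROWS' [FORCE]. ROWS is JSON, a list of rows, each a list of 7 numbers: the shift along the tool's x, y, z in m, then the turn, a rotation vector about the tool's x, y, z in rad, then the closure, from 0 (fully open) to 1 (shut). A call has 1 to 5 rows; each row shifts and turns the commanded pose from where the row before left it, along the tool's axes as they then stand; what a row does not reach is not made up. A row lasts 1/10 s, in which the tool goes at most 50 mm and 8.59 degrees, less where a joint would pass 70% of its speed; a pose out of reach is approached as far as the arm can. A call is refused whole if a number of a shift passes 0.05 or a number of a turn 0.15, either way. A call with a gripper value outside its range is refused whole. The fingers move at their own pace and stop on an object; FORCE is the grip in N (left out, the last holds). Time passes only in rows, so rows that do not move let the fingers close. It gives the time, the measured TCP pose, the force, the opening and the grip force at its end, in the units of the state.
- telemetry.observe(): the state, without advancing time (a new reading comes with each control period).
- grab_frame(name): name is "scene" or "side" or "wrist"; returns the picture (420x560x3 uint8, red, green, blue); there is no depth.
- calibration(name): a dict with "fovy" (degrees; the focal length in pixels is half the picture's height over the tangent of half this angle, whatever the lens; pixels are square), "cx", "cy" (the principal point, pixels), "pose" (4x4, takes a point from camera to world coordinates). Camera axes: x right, y down, z forward; pixel columns grow to the right and rows downward; lengths in m; the calibration is good to about 2 mm. A picture is of the moment at which its call begins: read the wrist's pose just before it. calibration takes no time and is no camera call; for the wrist camera it gives the pose at the moment of the call.
- bot.job_done(): hands the job in; it is judged then, once.
Trained networks look in the newest picture that a camera, given by its name, has taken for a name from the list of things; names that differ only in an ending like _2 or _b are one class to them, and where a whole thing is asked for, a point or a joint stands for the part that bears it (a point fixed in the world has none). Each returns a list of dicts, best first, with "score" (0 to 1); they miss things now and then, are a little off and sometimes report something else, mostly with a low value. They report only what shows in the picture. A call takes as long as a camera call. They do not tell look-alikes from the thing itself.
- outline_of(label, camera): "region" (420x560 bool, what is visible of it) and "rect" ([left, top, right, bottom] in pixels, round what is visible of it).
- landmark_of(label, camera): "xy" ([column, row] in pixels: a listed point, or the origin of a listed thing).
The state is a dict: "clock": time; "qpos": joint angles; "qd": joint speeds; "joint_efforts": joint torques, N m; "position": TCP position; "tool_rot": TCP orientation; "force": force on the tool from outside, world axes, zero at the start; "moment": the same for the moment, N m; "grip_width": finger opening in m; "finger_force": force on a finger pad.
Only numpy, scipy, OpenCV 4.12 (cv2) and the standard library are available. Lean on these libraries where they do the work, as an engineer would, in place of code of your own. Each camera call takes 0.05 s, during which the arm holds its last target. There are 200 camera calls.

## Working session

There is one attempt and no reset: what is moved stays moved. The work goes in short steps, Python scripts to look and compute and a shell command to move; the robot and the scene stay as the last step left them, time stands still between calls to the robot, and variables do not carry over. Pictures are saved under pics/ and viewed, at most 14 in all, crops included, and the job is handed in when it is done.

```bash
mkdir -p pics; python3 - <<'E'
from workcell import telemetry, grab_frame, calibration
import cv2
print(telemetry.observe())
for n in("scene","side","wrist"):
    im=grab_frame(n); cv2.imwrite(f"pics/{n}0.png",im[:,:,::-1]); c=calibration(n); print(n,c)
E
```

```text
{'clock': 0.0, 'qpos': array([ 1.08783065,  0.52200973, -0.03632611,  1.59993887,  0.02117644,
        1.02113812, -0.11275657]), 'qd': array([ 0.00146757,  0.00048222, -0.0005223 ,  0.00180741,  0.00071196,
       -0.00020741,  0.00125842]), 'joint_efforts': array([-2.76066726e-05, -9.27105618e+01,  1.97877891e+00, -3.69929016e+01,
        1.76877104e-02,  8.04433163e-03, -9.26407938e-05]), 'position': array([ 0.2505614 , -0.57223189,  0.23075318]), 'tool_rot': array([-3.14048418e+00,  5.96299245e-05,  4.12784474e-01]), 'force': array([-0.11149203, -0.5065459 , -0.00971174]), 'moment': array([-0.00710386, -0.0069807 ,  0.00337973]), 'finger_force': 0.0, 'grip_width': 0.08512986648582911}
scene {'fovy': 52.12586549858847, 'cx': 282.3383354744891, 'cy': 207.60106755055176, 'pose': array([[ 0.67630271,  0.54813711, -0.4920979 ,  1.09381415],
       [ 0.7365168 , -0.5145645 ,  0.43905168, -0.5180705 ],
       [-0.01255559, -0.65937022, -0.75171356,  0.98345755],
       [ 0.        ,  0.        ,  0.        ,  1.        ]])}
side {'fovy': 46.69369346031257, 'cx': 284.3143918153741, 'cy': 216.61993368281392, 'pose': array([[-0.99136757, -0.10438787,  0.07933166,  0.38900213],
       [-0.13072154,  0.74029222, -0.65945379,  0.95874597],
       [ 0.01011036, -0.66413146, -0.74754745,  1.11856693],
       [ 0.        ,  0.        ,  0.        ,  1.        ]])}
wrist {'fovy': 62.15089857308284, 'cx': 282.71350855962856, 'cy': 210.58570776728246, 'pose': array([[ 4.01987522e-01, -8.71951379e-01, -2.79475981e-01,
         3.22502059e-01],
       [-9.15645131e-01, -3.82858241e-01, -1.22529836e-01,
        -5.41835282e-01],
       [-1.59622694e-04,  3.05156286e-01, -9.52302271e-01,
         3.74150056e-01],
       [ 0.00000000e+00,  0.00000000e+00,  0.00000000e+00,
         1.00000000e+00]])}
```

View pics/scene0.png

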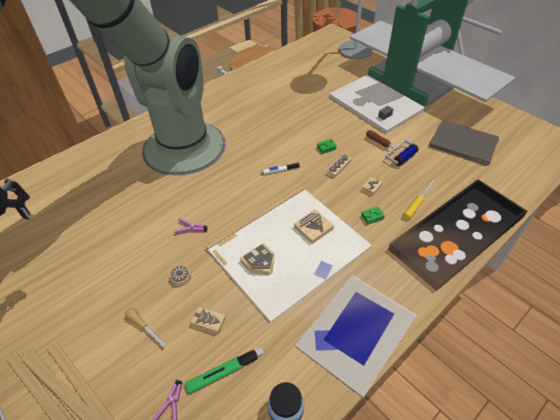

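View pics/side0.png

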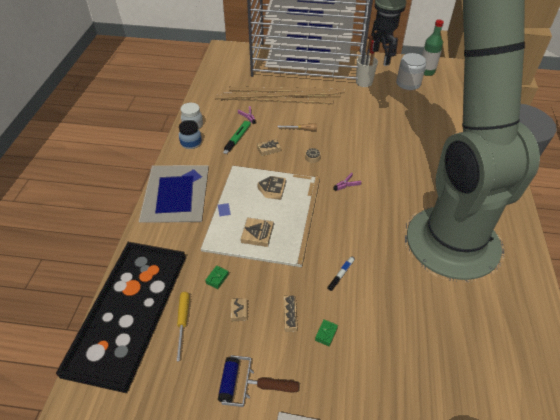

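The scene view shows house (258,258), boat (313,226), tree (208,320), sun (180,275), waves (340,165), gull (372,186). There are green decoys at (327,146) and (373,214), and the brayer and gouge are at (400,150) and (145,328). The side view agrees.

```bash
cat > h.py <<'E'
import numpy as np, cv2
from scipy.optimize import minimize
from workcell import telemetry, grab_frame, calibration, bot, outline_of, landmark_of
DIM={'tree':(.072,.046),'gull':(.040,.056),'waves':(.030,.096),'sun':(.052,.052),'boat':(.080,.084),'house':(.084,.080)}
def proj(c,P):
    T=np.linalg.inv(c['pose']); p=P@T[:3,:3].T+T[:3,3]; f=210/np.tan(np.radians(c['fovy']/2))
    return np.c_[c['cx']+f*p[:,0]/p[:,2], c['cy']+f*p[:,1]/p[:,2]]
def ground(c,uv,z):
    f=210/np.tan(np.radians(c['fovy']/2)); d=c['pose'][:3,:3]@np.array([(uv[0]-c['cx'])/f,(uv[1]-c['cy'])/f,1]); o=c['pose'][:3,3]
    return o+d*(z-o[2])/d[2]
def base(n):
    a,b=np.array(DIM[n])/2
    if n=='sun': t=np.linspace(0,2*np.pi,32,0); return np.c_[a*np.cos(t),a*np.sin(t)]
    if n=='house': return np.array([[-a,-b],[-a,b],[.008,b],[a,0],[.008,-b]])
    return np.array([[-a,-b],[-a,b],[a,b],[a,-b]])
def sil(n,c,x,z0,S=6):
    B=base(n); s,k=np.sin(x[2]),np.cos(x[2]); B=B@np.array([[k,s],[-s,k]])+x[:2]
    P=np.vstack([np.c_[B,np.full(len(B),z)] for z in(z0,z0+.024)])
    h=cv2.convexHull((proj(c,P)*S).astype(np.float32))
    m=np.zeros((420*S,560*S),np.uint8); cv2.fillConvexPoly(m,np.round(h).astype(np.int32),1); return m
def fit(n,obs,z0,x0=None):
    """obs: list of (calib, region)"""
    S=4; big=[(c,cv2.resize(r.astype(np.uint8),None,fx=S,fy=S,interpolation=cv2.INTER_LINEAR)) for c,r in obs]
    def cost(x):
        t=0
        for c,r in big:
            m=sil(n,c,x,z0,S); t+=1-(m&r).sum()/max(1,(m|r).sum())
        return t/len(big)
    if x0 is None:
        x0=np.mean([ground(c,np.argwhere(r).mean(0)[::-1],z0+.012)[:2] for c,r in obs],0)
    best=None
    for y in ([0] if n=='sun' else np.arange(0,np.pi*(2 if n=='house' else 1),np.pi/6)):
        x=np.r_[x0[:2],y]
        r=minimize(cost,x,method='Nelder-Mead',options=dict(initial_simplex=x+np.vstack([np.zeros(3),np.diag([.008,.008,.25])]),xatol=2e-4,fatol=1e-4,maxiter=70))
        if best is None or r.fun<best.fun: best=r
    return best.x,best.fun
E
python3 - <<'E'
from h import *
C={};ims={}
obs={n:[] for n in DIM}
for cam in('scene','side'):
    ims[cam]=grab_frame(cam); C[cam]=calibration(cam)
    for n in DIM:
        for o in outline_of(n,cam)[:2]:
            print(cam,n,round(o['score'],2),o['rect'])
            if not any(q[2]==cam for q in obs[n]): obs[n].append((C[cam],o['region'],cam))
for n in DIM:
    z0=.012 if n in('house','boat') else 0
    x,f=fit(n,[o[:2] for o in obs[n]],z0); print(n,x.round(4),round(np.degrees(x[2]),1),round(f,3),[ [g.round(3).tolist() for g in [ground(o[0],np.argwhere(o[1]).mean(0)[::-1],z0+.012)[:2]]] for o in obs[n]])
a=ims['scene']; b=ims['side']
def crop(im,u,v,w=40): return cv2.resize(im[v-w//2:v+w//2,u-w//2:u+w//2],(260,260),interpolation=cv2.INTER_CUBIC)
t=np.vstack([np.hstack([crop(a,208,320),crop(a,340,165),crop(a,372,186)]),np.hstack([crop(b,269,147),crop(b,291,312),crop(b,239,309)])])
cv2.imwrite('pics/crops.png',t[:,:,::-1])
E
```

```text
scene tree 0.98 [190.7, 306.0, 228.2, 333.3]
scene gull 0.69 [359.5, 206.1, 385.3, 224.6]
scene gull 0.65 [363.3, 174.7, 387.1, 197.3]
scene waves 0.73 [326.9, 155.1, 351.6, 177.1]
scene waves 0.35 [366.0, 131.6, 420.4, 164.5]
scene sun 0.58 [168.8, 267.8, 188.4, 287.6]
scene boat 0.6 [295.9, 210.9, 333.0, 244.0]
scene house 0.6 [242.8, 242.8, 275.9, 271.5]
side tree 0.72 [255.8, 142.5, 281.0, 157.6]
side gull 0.86 [231.8, 300.3, 246.9, 317.9]
side gull 0.84 [313.2, 314.7, 340.6, 345.6]
side waves 0.59 [285.1, 296.2, 298.9, 333.0]
side sun 0.52 [305.7, 148.2, 322.2, 164.9]
side boat 0.87 [244.4, 218.6, 271.5, 247.8]
tree [ 0.6027 -0.3303  0.4714] 27.0 0.126 [[[0.604, -0.33]], [[0.603, -0.33]]]
gull [0.6634 0.2247 2.7642] 158.4 0.548 [[[0.662, 0.225]], [[0.582, 0.32]]]
waves [0.4516 0.3108 3.3265] 190.6 0.182 [[[0.452, 0.307]], [[0.449, 0.313]]]
sun [ 0.4481 -0.3099  0.1744] 10.0 0.163 [[[0.449, -0.311]], [[0.448, -0.309]]]
boat [0.577  0.0621 3.0895] 177.0 0.114 [[[0.579, 0.06]], [[0.576, 0.065]]]
house [ 0.5682 -0.1277 -0.0227] -1.3 0.073 [[[0.558, -0.128]]]
```

View pics/crops.png

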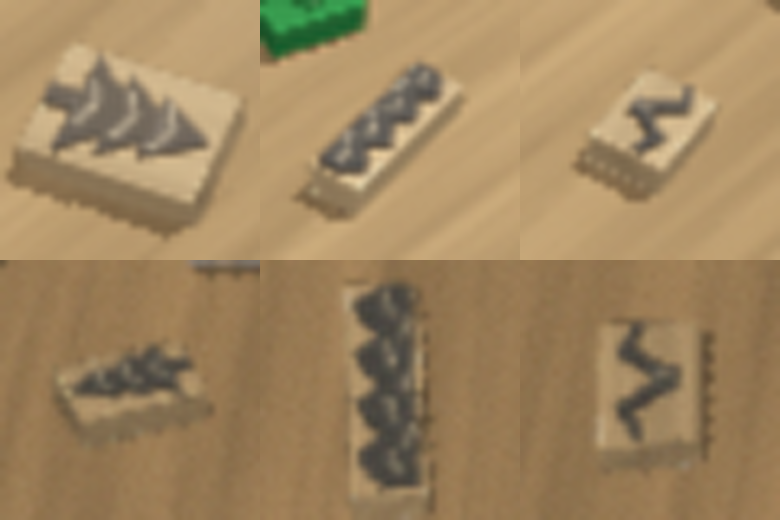

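Tree tip points towards +x (27°). The wave crests and gull wing tips also look to be towards +x. I'll refit the gull and write a move calculator.

```bash
cat > to.py <<'E'
import sys,numpy as np
from workcell import telemetry
from scipy.spatial.transform import Rotation as R
s=telemetry.observe(); p=s['position']; r=R.from_euler('xyz',s['tool_rot'])
def plan(x,y,z,yaw):
    T=R.from_euler('xyz',[np.pi,0,yaw]); d=np.array([x,y,z])-p
    print('clock %.2f pos'%s['clock'],p.round(4),'yaw %.3f'%s['tool_rot'][2],'q1 %.2f q7 %.2f w %.3f'%(s['qpos'][0],s['qpos'][6],s['grip_width']))
    print(' shift in current axes',r.inv().apply(d).round(4),' turn',(r.inv()*T).as_rotvec().round(3),' shift after turning',T.inv().apply(d).round(4))
a=[float(v) for v in sys.argv[1:]]
plan(*a)
E
python3 - <<'E'
from h import *
obs=[]
for cam,u,v in(('scene',373,186),('side',239,309)):
    grab_frame(cam)
    for o in outline_of('gull',cam):
        r=o['rect']
        if r[0]<u<r[2] and r[1]<v<r[3]: obs.append((calibration(cam),o['region'])); break
x,f=fit('gull',obs,0); print(x,f)
E
python3 to.py .448 -.31 .12 .413
```

```text
[0.58236284 0.31754254 3.32169427] 0.11379771995359822
clock 1.05 pos [ 0.2507 -0.5725  0.2313] yaw 0.413 q1 1.09 q7 -0.11 w 0.085
 shift in current axes [ 0.286  -0.1613  0.1113]  turn [-0. -0. -0.]  shift after turning [ 0.2861 -0.1612  0.1113]
```

```bash
python3 -m inch '[[0.04,-0.023,0.016,0,0,0,0],[0.04,-0.023,0.016,0,0,0,0],[0.04,-0.023,0.016,0,0,0,0],[0.04,-0.023,0.016,0,0,0,0],[0.04,-0.023,0.016,0,0,0,0]]' 80
python3 -m inch '[[0.043,-0.023,0.016,0,0,0,0],[0.043,-0.023,0.016,0,0,0,0],[0,0,0,0,0,0,0]]'
python3 to.py .448 -.31 .006 .413
python3 - <<'E'
from h import *
c=calibration('wrist'); im=grab_frame('wrist'); cv2.imwrite('pics/w1.png',im[:,:,::-1])
for n in('sun','tree'):
    for o in outline_of(n,'wrist')[:1]: print(n,o['score'],o['rect'],fit(n,[(c,o['region'])],0))
E
```

```text
clock: 1.55
position: [0.3886, -0.3854, 0.1509]
tool_rot: [3.141, -0.0, 0.412]
force: [1.6, -0.2, 0.1]
grip_width: 0.0854
finger_force: 0.0
clock: 1.85
position: [0.4501, -0.3059, 0.1185]
tool_rot: [-3.138, -0.001, 0.421]
force: [0.1, 0.2, 0.9]
grip_width: 0.0853
finger_force: 0.0
clock 1.85 pos [ 0.4501 -0.3059  0.1185] yaw 0.421 q1 0.55 q7 -0.72 w 0.085
 shift in current axes [-0.0038  0.0032  0.1125]  turn [-0.003 -0.001  0.008]  shift after turning [-0.0036  0.0029  0.1125]
sun 0.65 [251.4, 182.6, 319.9, 251.8] (array([ 0.44607106, -0.3105225 ,  0.18476683]), np.float64(0.06257893963871342))
tree 0.74 [377.1, 1.4, 462.9, 82.4] (array([ 0.60096768, -0.33191724,  0.48073259]), np.float64(0.04423671357731851))
```

View pics/w1.png

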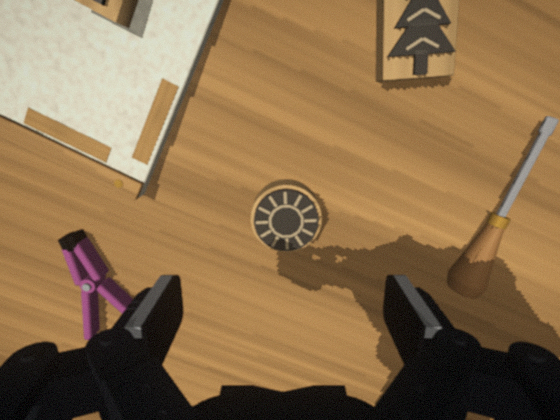

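The wrist view shows the sun centred at (286,218), the tree at (418,40) with its tip up, and the gouge well clear on the right. I'll descend on the sun.

```bash
python3 -m inch '[[-0.005,0.0025,0.04,0,0,0,0],[0,0,0.04,0,0,0,0],[0,0,0.03,0,0,0,0],[0,0,0,0,0,0,0]]'
python3 to.py .4465 -.3103 .006 .413
```

```text
clock: 2.4
position: [0.4405, -0.3169, 0.0075]
tool_rot: [-3.138, 0.003, 0.411]
force: [-0.9, 0.1, 1.0]
grip_width: 0.0857
finger_force: 0.0
clock 2.40 pos [ 0.4405 -0.3169  0.0075] yaw 0.411 q1 0.56 q7 -0.73 w 0.086
 shift in current axes [ 0.0081 -0.0037  0.0015]  turn [-0.004  0.003 -0.002]  shift after turning [ 0.0082 -0.0036  0.0015]
```

```bash
python3 -m inch '[[0.008,-0.0035,0.001,0,0,0,0],[0,0,0,0,0,0,0]]'
python3 -m inch '[[0,0,0,0,0,0,1],[0,0,0,0,0,0,1],[0,0,0,0,0,0,1],[0,0,0,0,0,0,1],[0,0,0,0,0,0,1]]' 80
python3 -m inch '[[0,0,0,0,0,0,1],[0,0,0,0,0,0,1],[0,0,0,0,0,0,1]]'
python3 -m inch '[[0,0,-0.05,0,0,0,1],[0,0,-0.05,0,0,0,1],[0,0,0,0,0,0,1],[0,0,0,0,0,0,1]]'
python3 to.py .6661 -.1321 .107 .413
```

```text
clock: 2.6
position: [0.4505, -0.3101, 0.0108]
tool_rot: [3.14, -0.002, 0.413]
force: [-0.3, 0.3, 0.1]
grip_width: 0.0854
finger_force: 0.0
clock: 3.1
position: [0.4492, -0.3106, 0.0107]
tool_rot: [3.14, -0.001, 0.413]
force: [-5.3, 3.5, 28.1]
grip_width: 0.0483
finger_force: 77.7
clock: 3.4
position: [0.4493, -0.3106, 0.0107]
tool_rot: [3.14, -0.001, 0.413]
force: [-4.8, 3.5, 28.0]
grip_width: 0.0482
finger_force: 77.7
clock: 3.8
position: [0.4494, -0.3107, 0.1106]
tool_rot: [3.139, -0.002, 0.412]
force: [-0.2, 0.2, -1.1]
grip_width: 0.0479
finger_force: 82.6
clock 3.80 pos [ 0.4494 -0.3107  0.1106] yaw 0.412 q1 0.55 q7 -0.72 w 0.048
 shift in current axes [ 0.2701 -0.0767  0.0039]  turn [ 0.002 -0.002 -0.001]  shift after turning [ 0.2702 -0.0766  0.0036]
```

```bash
python3 - <<'E'
from h import *
c=calibration('wrist'); im=grab_frame('wrist'); cv2.imwrite('pics/w2.png',im[:,:,::-1])
s=telemetry.observe();print(s['position'],s['tool_rot'])
for n in('sun','house'):
    for o in outline_of(n,'wrist')[:1]: print(n,o['score'],o['rect'],fit(n,[(c,o['region'])],.10 if n=='sun' else .012))
E
```

```text
[ 0.4487832  -0.31025024  0.10944879] [ 3.14106511e+00 -3.12171405e-04  4.12561678e-01]
sun 0.62 [227.4, 222.6, 340.1, 345.1] (array([ 0.4469602 , -0.31268436,  0.03626936]), np.float64(0.08047028824947688))
house 0.6 [70.2, 1.1, 120.2, 22.2] (array([ 0.56394766, -0.12715049,  1.48742325]), np.float64(0.02939139040079164))
```

View pics/w2.png

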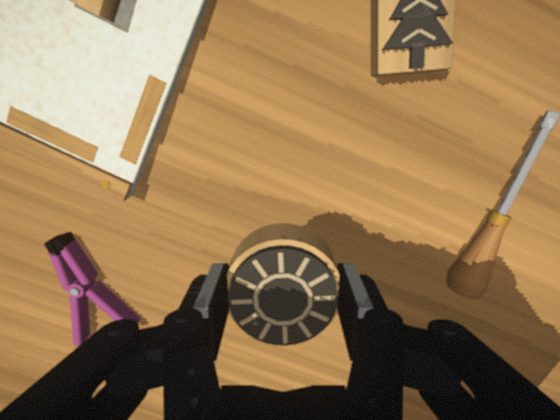

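Sun is held level at (282,293), within 3 mm of the pad centre. Next I carry it over the board.

```bash
python3 -m inch '[[0.038,-0.011,0,0,0,0,1],[0.038,-0.011,0,0,0,0,1],[0.038,-0.011,0,0,0,0,1],[0.038,-0.011,0,0,0,0,1],[0.038,-0.011,0,0,0,0,1]]'
python3 -m inch '[[0.04,-0.011,0,0,0,0,1],[0.04,-0.011,0,0,0,0,1],[0,0,0,0,0,0,1],[0,0,0,0,0,0,1]]'
python3 to.py .6661 -.1321 .0235 .413
python3 - <<'E'
from h import *
c=calibration('wrist'); im=grab_frame('wrist'); cv2.imwrite('pics/w3.png',im[:,:,::-1])
for n in('sun','house','boat'):
    for o in outline_of(n,'wrist')[:1]: print(n,o['score'],o['rect'],fit(n,[(c,o['region'])],.10 if n=='sun' else .012))
E
```

```text
clock: 4.45
position: [0.6014, -0.1822, 0.1078]
tool_rot: [-3.14, 0.002, 0.413]
force: [0.2, 0.3, 0.6]
grip_width: 0.0482
finger_force: 82.6
clock: 4.85
position: [0.665, -0.1303, 0.1073]
tool_rot: [-3.14, 0.002, 0.414]
force: [-0.3, -0.3, -0.5]
grip_width: 0.0479
finger_force: 82.6
clock 4.85 pos [ 0.665  -0.1303  0.1073] yaw 0.414 q1 0.14 q7 -1.09 w 0.048
 shift in current axes [0.0004 0.0022 0.0838]  turn [-0.001  0.002  0.001]  shift after turning [0.0003 0.0021 0.0838]
sun 0.79 [225.5, 224.9, 337.0, 346.2] (array([ 0.6635074 , -0.13178389,  0.18623353]), np.float64(0.12539574853007684))
house 0.6 [213.0, 317.3, 281.2, 381.8] (array([ 0.51797352, -0.17123626,  4.73049734]), np.float64(0.6654307254974663))
boat 0.97 [1.0, 169.2, 61.3, 298.9] (array([ 0.57452495,  0.06192077, -0.06315362]), np.float64(0.02569715984921206))
```

```bash
python3 -m inch '[[0.001,0.001,0.04,0,0,0,1],[0.001,0.001,0.035,0,0,0,1],[0,0,0.008,0,0,0,1],[0,0,0,0,0,0,1]]'
python3 to.py .6675 -.1315 .0235 .413
```

```text
clock: 5.45
position: [0.6669, -0.1329, 0.0256]
tool_rot: [-3.141, 0.002, 0.412]
force: [0.8, -0.9, -0.4]
grip_width: 0.0482
finger_force: 82.9
clock 5.45 pos [ 0.6669 -0.1329  0.0256] yaw 0.412 q1 0.14 q7 -1.10 w 0.048
 shift in current axes [ 0.0011 -0.001   0.0021]  turn [-0.001  0.002 -0.001]  shift after turning [ 0.0011 -0.001   0.0021]
```

```bash
python3 -m inch '[[0,0,0.002,0,0,0,1],[0,0,0.001,0,0,0,1],[0,0,0,0,0,0,1]]'
python3 -m inch '[[0,0,0,0,0,0,0.2],[0,0,0,0,0,0,0.2],[0,0,0,0,0,0,0.2],[0,0,0,0,0,0,0.2]]'
python3 -m inch '[[0,0,-0.04,0,0,0,0.2],[0,0,-0.05,0,0,0,0],[0,0,0,0,0,0,0]]'
python3 - <<'E'
from h import *
c=calibration('wrist'); im=grab_frame('wrist'); cv2.imwrite('pics/w4.png',im[:,:,::-1])
for n in('sun','boat'):
    for o in outline_of(n,'wrist')[:1]: print(n,o['score'],o['rect'],fit(n,[(c,o['region'])],.012))
E
python3 to.py .601 -.332 .11 .48
```

```text
clock: 5.75
position: [0.6682, -0.1325, 0.0238]
tool_rot: [3.141, -0.001, 0.413]
force: [-0.1, 0.4, -0.1]
grip_width: 0.0481
finger_force: 82.8
clock: 6.15
position: [0.668, -0.1323, 0.0232]
tool_rot: [3.142, -0.0, 0.413]
force: [-0.1, 0.3, -0.8]
grip_width: 0.0681
finger_force: 0.0
clock: 6.45
position: [0.6711, -0.133, 0.1197]
tool_rot: [3.137, -0.008, 0.412]
force: [-0.4, 0.3, 0.5]
grip_width: 0.0851
finger_force: 0.0
sun 0.82 [245.7, 186.8, 318.2, 260.8] (array([ 0.66658172, -0.13460195,  0.23037296]), np.float64(0.052825602592667664))
boat 0.2 [164.1, 275.8, 277.8, 383.3] (array([ 0.56351726, -0.13190704,  1.53597777]), np.float64(0.28228191433074723))
clock 6.60 pos [ 0.6678 -0.1323  0.1131] yaw 0.413 q1 0.14 q7 -1.09 w 0.086
 shift in current axes [-0.1413  0.1561  0.0031]  turn [-0.     0.    -0.067]  shift after turning [-0.1515  0.1463  0.0031]
```

View pics/w4.png

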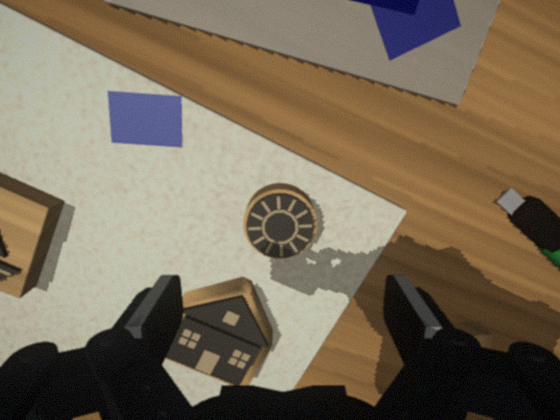

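The sun is down at (280,222), beyond the house roof. Next is the tree.

```bash
python3 -m inch '[[-0.035,0.039,0,0,0,0,0],[-0.035,0.039,0,0,0,0,0],[-0.035,0.039,0,0,0,0,0],[-0.035,0.039,0,0,0,0,0],[0,0,0,0,0,-0.067,0]]'
python3 -m inch '[[0,0,0,0,0,0,0],[0,0,0,0,0,0,0]]'
python3 to.py .601 -.332 .012 .48
python3 - <<'E'
from h import *
c=calibration('wrist'); im=grab_frame('wrist')
for n in('tree',):
    for o in outline_of(n,'wrist')[:1]: print(n,o['score'],o['rect'],fit(n,[(c,o['region'])],0))
E
```

```text
clock: 7.1
position: [0.6006, -0.3305, 0.1115]
tool_rot: [3.141, 0.005, 0.471]
force: [-0.9, -1.0, 0.0]
grip_width: 0.0854
finger_force: 0.0
clock: 7.3
position: [0.6053, -0.321, 0.112]
tool_rot: [-3.14, 0.0, 0.479]
force: [0.6, 0.5, 0.2]
grip_width: 0.0855
finger_force: 0.0
clock 7.30 pos [ 0.6053 -0.321   0.112 ] yaw 0.479 q1 0.45 q7 -0.74 w 0.086
 shift in current axes [-0.0088  0.008   0.1   ]  turn [-0.002  0.    -0.001]  shift after turning [-0.0089  0.0078  0.1   ]
tree 0.71 [259.1, 168.6, 325.8, 270.5] (array([ 0.60153599, -0.33203233,  0.49996248]), np.float64(0.037067300549695426))
```

```bash
python3 -m inch '[[-0.0085,0.008,0.03,0,0,-0.01,0],[0,0,0.04,0,0,0,0],[0,0,0.03,0,0,0,0],[0,0,0,0,0,0,0],[0,0,0,0,0,0,0]]'
python3 to.py .6015 -.332 .012 .49
```

```text
clock: 7.9
position: [0.602, -0.3326, 0.0136]
tool_rot: [-3.141, 0.0, 0.49]
force: [0.1, 0.7, 0.6]
grip_width: 0.0853
finger_force: 0.0
clock 7.90 pos [ 0.602  -0.3326  0.0136] yaw 0.490 q1 0.47 q7 -0.73 w 0.085
 shift in current axes [-0.0002 -0.0007  0.0016]  turn [-0.  0.  0.]  shift after turning [-0.0002 -0.0007  0.0016]
```

```bash
python3 -m inch '[[0,0,0.003,0,0,0,0.6],[0,0,0,0,0,0,1],[0,0,0,0,0,0,1],[0,0,0,0,0,0,1],[0,0,0,0,0,0,1]]'
python3 -m inch '[[0,0,0,0,0,0,1],[0,0,0,0,0,0,1]]'
python3 -m inch '[[0,0,-0.05,0,0,0,1],[0,0,-0.05,0,0,0.135,1],[0,0,0,0,0,0.135,1],[0,0,0,0,0,0.135,1],[0,0,0,0,0,0.135,1]]'
python3 -m inch '[[0,0,0,0,0,0,1],[0,0,0,0,0,0,1]]'
python3 to.py .5726 -.0328 .11 -.05
python3 - <<'E'
from h import *
c=calibration('wrist'); im=grab_frame('wrist')
for n in('tree',):
    for o in outline_of(n,'wrist')[:1]: print(n,o['score'],o['rect'],fit(n,[(c,o['region'])],.1))
E
```

```text
clock: 8.4
position: [0.6021, -0.3335, 0.0119]
tool_rot: [3.14, -0.001, 0.49]
force: [-3.8, 2.0, 14.6]
grip_width: 0.0433
finger_force: 80.6
clock: 8.6
position: [0.6021, -0.3335, 0.0119]
tool_rot: [3.14, -0.001, 0.49]
force: [-3.3, 2.8, 14.5]
grip_width: 0.0435
finger_force: 80.6
clock: 9.1
position: [0.6018, -0.3334, 0.1114]
tool_rot: [3.141, -0.001, -0.056]
force: [-0.3, 0.1, -1.6]
grip_width: 0.0434
finger_force: 82.4
clock: 9.3
position: [0.6016, -0.3332, 0.1105]
tool_rot: [3.141, -0.0, -0.046]
force: [-0.2, -0.1, -1.0]
grip_width: 0.0431
finger_force: 82.4
clock 9.30 pos [ 0.6016 -0.3332  0.1105] yaw -0.046 q1 0.38 q7 -1.16 w 0.043
 shift in current axes [-0.0428 -0.2987  0.0004]  turn [ 0.    -0.     0.004]  shift after turning [-0.044  -0.2986  0.0005]
tree 0.86 [224.5, 193.1, 339.4, 357.9] (array([ 0.60205777, -0.33433222,  3.08052153]), np.float64(0.0963280519356402))
```

```bash
python3 -m inch '[[-0.005,-0.037,0,0,0,0,1],[-0.005,-0.037,0,0,0,0,1],[-0.005,-0.037,0,0,0,0,1],[-0.005,-0.037,0,0,0,0,1],[-0.005,-0.037,0,0,0,0,1]]'
python3 -m inch '[[-0.006,-0.038,0,0,0,0,1],[-0.006,-0.038,0,0,0,0,1],[-0.006,-0.038,0,0,0,0,1],[0,0,0,0,0,0,1],[0,0,0,0,0,0,1]]'
python3 to.py .5726 -.0328 .024 -.05
python3 - <<'E'
from h import *
c=calibration('wrist'); im=grab_frame('wrist'); cv2.imwrite('pics/w5.png',im[:,:,::-1])
for n,z in(('tree',.1),('house',.012),('boat',.012),('sun',.012)):
    for o in outline_of(n,'wrist')[:1]: print(n,o['score'],o['rect'],fit(n,[(c,o['region'])],z))
E
```

```text
clock: 9.9
position: [0.5855, -0.146, 0.1102]
tool_rot: [-3.141, -0.0, -0.048]
force: [1.1, 0.7, -0.4]
grip_width: 0.0431
finger_force: 82.4
clock: 10.4
position: [0.5737, -0.0319, 0.1103]
tool_rot: [-3.141, -0.0, -0.047]
force: [-0.9, -0.5, -1.1]
grip_width: 0.043
finger_force: 82.4
clock 10.40 pos [ 0.5737 -0.0319  0.1103] yaw -0.047 q1 -0.09 q7 -1.62 w 0.043
 shift in current axes [-0.001   0.001   0.0863]  turn [-0.    -0.     0.003]  shift after turning [-0.001   0.001   0.0863]
tree 0.63 [227.4, 196.8, 340.0, 357.0] (array([ 0.57431118, -0.03292775,  3.0904213 ]), np.float64(0.09110490082475631))
house 0.72 [1.7, 0.0, 560.0, 386.9] (array([ 0.6615404 , -0.0403938 ,  3.09407376]), np.float64(0.8521715224937919))
boat 0.85 [72.1, 163.0, 218.9, 278.1] (array([ 0.57594199,  0.05942578, -0.05972196]), np.float64(0.05466979273540118))
sun 0.67 [394.0, 18.8, 496.6, 113.9] (array([ 0.66533605, -0.13310621,  0.26000214]), np.float64(0.05176275337565661))
```

View pics/w5.png

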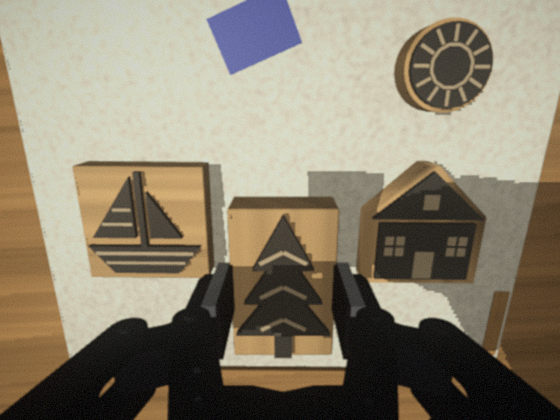

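The tree is held square between the boat (left) and the house (right), with the sun above the house. Lowering.

```bash
python3 -m inch '[[-0.001,0.001,0.04,0,0,0,1],[0,0,0.035,0,0,0,1],[0,0,0.009,0,0,0,1],[0,0,0,0,0,0,1],[0,0,0,0,0,0,1]]'
python3 to.py .5726 -.0333 .024 -.05
```

```text
clock: 11.15
position: [0.5728, -0.034, 0.0267]
tool_rot: [3.142, -0.0, -0.051]
force: [-0.2, -0.2, -1.0]
grip_width: 0.0434
finger_force: 82.3
clock 11.15 pos [ 0.5728 -0.034   0.0267] yaw -0.051 q1 -0.08 q7 -1.61 w 0.043
 shift in current axes [-0.0002 -0.0007  0.0027]  turn [ 0.    -0.    -0.001]  shift after turning [-0.0002 -0.0007  0.0027]
```

```bash
python3 -m inch '[[0,0,0.003,0,0,0,1],[0,0,0,0,0,0,1]]'
python3 -m inch '[[0,0,0,0,0,0,0.3],[0,0,0,0,0,0,0.3],[0,0,0,0,0,0,0.3],[0,0,0,0,0,0,0.3]]'
python3 -m inch '[[0,0,-0.04,0,0,0,0.3],[0,0,-0.05,0,0,0,0],[0,0,0,0,0,0,0],[0,0,0,0,0,0,0]]'
python3 - <<'E'
from h import *
c=calibration('wrist'); im=grab_frame('wrist')
for n,z in(('tree',.012),('boat',.012),('sun',.012)):
    for o in outline_of(n,'wrist')[:1]: print(n,o['score'],o['rect'],fit(n,[(c,o['region'])],z))
E
python3 to.py .452 .311 .12 1.73
```

```text
clock: 11.35
position: [0.5732, -0.0338, 0.0239]
tool_rot: [3.142, -0.001, -0.051]
force: [-0.7, -0.8, 4.3]
grip_width: 0.0433
finger_force: 83.0
clock: 11.75
position: [0.5725, -0.0334, 0.0231]
tool_rot: [-3.142, 0.0, -0.05]
force: [-0.7, 0.5, 0.0]
grip_width: 0.0601
finger_force: 0.0
clock: 12.15
position: [0.5731, -0.0334, 0.1143]
tool_rot: [-3.141, -0.002, -0.05]
force: [-0.3, -0.1, -0.4]
grip_width: 0.0853
finger_force: 0.0
tree 0.73 [248.2, 161.9, 319.1, 265.1] (array([ 0.57379116, -0.03476609,  3.10044345]), np.float64(0.047425003600504945))
boat 0.93 [75.2, 160.0, 214.6, 275.3] (array([ 0.57520275,  0.05904872, -0.0633025 ]), np.float64(0.06481567387244203))
sun 0.67 [389.3, 20.0, 484.9, 110.4] (array([ 0.66516973, -0.13314886,  0.12958228]), np.float64(0.042409719594736606))
clock 12.35 pos [ 0.5719 -0.0334  0.1121] yaw -0.050 q1 -0.09 q7 -1.61 w 0.085
 shift in current axes [-0.137  -0.338  -0.0077]  turn [-1.00e-03  1.00e-03 -1.78e+00]  shift after turning [ 0.3591 -0.0638 -0.0079]
```

```bash
python3 -m inch '[[-0.0152,-0.0376,0,0,0,0,0],[-0.0152,-0.0376,0,0,0,0,0],[-0.0152,-0.0376,0,0,0,0,0],[-0.0152,-0.0376,0,0,0,0,0],[-0.0152,-0.0376,0,0,0,0,0]]'
python3 -m inch '[[-0.0152,-0.0376,0,0,0,0,0],[-0.0152,-0.0376,0,0,0,0,0],[-0.0152,-0.0376,0,0,0,0,0],[-0.0152,-0.0376,0,0,0,0,0],[0,0,0,0,0,0,0]]'
python3 -m inch '[[0,0,0,0,0,0,0],[0,0,0,0,0,0,0]]'
python3 to.py .451 .311 .12 1.76
python3 - <<'E'
from h import *
c=calibration('wrist'); im=grab_frame('wrist'); cv2.imwrite('pics/w6.png',im[:,:,::-1])
for n,z in(('waves',.0),('gull',0)):
    for o in outline_of(n,'wrist')[:2]: print(n,o['score'],o['rect'],fit(n,[(c,o['region'])],z))
E
```

```text
clock: 12.85
position: [0.5049, 0.1594, 0.1123]
tool_rot: [3.141, 0.001, -0.05]
force: [1.3, 0.9, 1.0]
grip_width: 0.0854
finger_force: 0.0
clock: 13.35
position: [0.45, 0.3167, 0.1121]
tool_rot: [-3.14, 0.002, -0.043]
force: [0.5, -1.0, -0.8]
grip_width: 0.0852
finger_force: 0.0
clock: 13.55
position: [0.4531, 0.3101, 0.1126]
tool_rot: [3.14, 0.001, -0.051]
force: [0.1, 0.5, 0.3]
grip_width: 0.0855
finger_force: 0.0
clock 13.55 pos [0.4531 0.3101 0.1126] yaw -0.051 q1 -0.77 q7 -2.27 w 0.086
 shift in current axes [-0.0021 -0.0007 -0.0074]  turn [ 0.000e+00  1.000e-03 -1.811e+00]  shift after turning [ 0.0012 -0.0019 -0.0074]
waves 0.55 [212.6, 180.8, 351.1, 250.1] (array([0.44816099, 0.31011957, 0.16954523]), np.float64(0.10073468151177767))
gull 0.87 [197.9, 298.7, 278.1, 364.4] (array([0.35092114, 0.35225418, 2.79434503]), np.float64(0.11718564297599243))
gull 0.73 [206.7, 3.2, 310.4, 64.4] (array([0.58118972, 0.31729522, 3.31970866]), np.float64(0.022310610696365196))
```

View pics/w6.png

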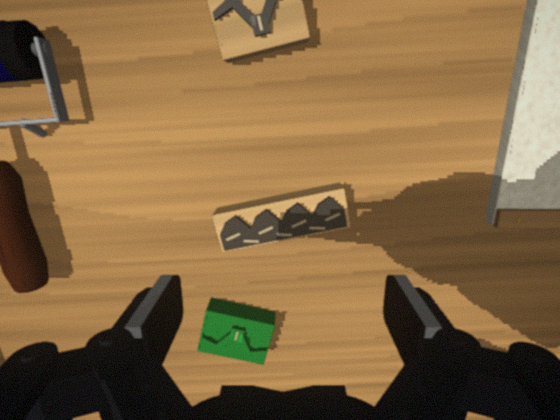

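Both are upright: wave crests point to the top at (283,215), and the gull wings point up at (260,15). Next I turn and grip the waves across their narrow side.

```bash
python3 -m inch '[[0,0,0,0,0,-0.14,0.3],[0,0,0,0,0,-0.14,0.3],[0,0,0,0,0,-0.14,0.3],[0,0,0,0,0,-0.14,0.3],[0,0,0,0,0,-0.14,0.3]]' >/dev/null
python3 -m inch '[[0,0,0,0,0,-0.14,0.3],[0,0,0,0,0,-0.14,0.3],[0,0,0,0,0,-0.14,0.3],[0,0,0,0,0,-0.14,0.3],[0,0,0,0,0,-0.14,0.3]]' > /dev/null
python3 -m inch '[[0,0,0,0,0,-0.14,0.3],[0,0,0,0,0,-0.14,0.3],[0,0,0,0,0,-0.116,0.3],[0,0,0,0,0,0,0.3],[0,0,0,0,0,0,0.3]]'
python3 to.py .449 .310 .012 1.745
python3 - <<'E'
from h import *
c=calibration('wrist'); im=grab_frame('wrist')
for n,z in(('waves',.0),):
    for o in outline_of(n,'wrist')[:2]: print(n,o['score'],o['rect'],fit(n,[(c,o['region'])],z))
E
```

```text
clock: 15.2
position: [0.4532, 0.3108, 0.1131]
tool_rot: [-3.141, 0.0, 1.741]
force: [0.8, -0.6, 0.6]
grip_width: 0.0599
finger_force: 0.0
clock 15.20 pos [0.4532 0.3108 0.1131] yaw 1.741 q1 -0.42 q7 -0.83 w 0.060
 shift in current axes [-0.     -0.0042  0.1011]  turn [-0.     0.    -0.004]  shift after turning [-0.     -0.0042  0.1011]
waves 0.74 [251.6, 140.2, 298.9, 269.3] (array([0.44851583, 0.31010217, 3.30493793]), np.float64(0.0525544772019777))
```

```bash
python3 -m inch '[[0,-0.0045,0.03,0,0,0,0.3],[0,0,0.04,0,0,0,0.3],[0,0,0.03,0,0,0,0.3],[0,0,0,0,0,0,0.3],[0,0,0,0,0,0,0.3]]'
python3 to.py .4485 .310 .012 1.735
```

```text
clock: 15.8
position: [0.4484, 0.3108, 0.0137]
tool_rot: [-3.141, 0.0, 1.745]
force: [-0.2, -0.4, -0.3]
grip_width: 0.0598
finger_force: 0.0
clock 15.80 pos [0.4484 0.3108 0.0137] yaw 1.745 q1 -0.49 q7 -0.92 w 0.060
 shift in current axes [-0.0008  0.      0.0017]  turn [-0.    0.    0.01]  shift after turning [-0.0008  0.      0.0017]
```

```bash
python3 -m inch '[[0,0,0.002,0,0,0,0.5],[0,0,0,0,0,0,1],[0,0,0,0,0,0,1],[0,0,0,0,0,0,1],[0,0,0,0,0,0,1]]'
python3 -m inch '[[0,0,0,0,0,0,1],[0,0,0,0,0,0,1]]'
python3 -m inch '[[0,0,-0.05,0,0,0,1],[0,0,-0.05,0,0,0.115,1],[0,0,0,0,0,0.11,1],[0,0,0,0,0,0,1],[0,0,0,0,0,0,1]]'
python3 to.py .4921 .0659 .11 1.52
python3 - <<'E'
from h import *
c=calibration('wrist'); im=grab_frame('wrist')
for n in('waves',):
    for o in outline_of(n,'wrist')[:1]: print(n,o['score'],o['rect'],fit(n,[(c,o['region'])],.1))
E
```

```text
clock: 16.3
position: [0.4491, 0.311, 0.0128]
tool_rot: [3.14, -0.001, 1.745]
force: [-3.4, -2.6, 15.6]
grip_width: 0.0273
finger_force: 78.1
clock: 16.5
position: [0.4491, 0.311, 0.0128]
tool_rot: [3.14, -0.001, 1.745]
force: [-2.2, -2.6, 15.3]
grip_width: 0.0275
finger_force: 78.1
clock: 17.0
position: [0.4482, 0.3104, 0.1111]
tool_rot: [3.142, 0.0, 1.524]
force: [0.4, 0.2, -0.8]
grip_width: 0.027
finger_force: 80.2
clock 17.00 pos [0.4482 0.3104 0.1111] yaw 1.524 q1 -0.46 q7 -1.02 w 0.027
 shift in current axes [-0.2421  0.0552  0.0012]  turn [0.    0.    0.004]  shift after turning [-0.2419  0.0562  0.0011]
waves 0.93 [245.4, 164.4, 320.1, 374.5] (array([0.448299  , 0.30990567, 3.09365552]), np.float64(0.1081239400617734))
```

```bash
python3 -m inch '[[-0.0345,0.008,0,0,0,0,1],[-0.0345,0.008,0,0,0,0,1],[-0.0345,0.008,0,0,0,0,1],[-0.0345,0.008,0,0,0,0,1],[-0.0345,0.008,0,0,0,0,1]]'
python3 -m inch '[[-0.0345,0.008,0,0,0,0,1],[-0.0345,0.007,0,0,0,0,1],[0,0,0,0,0,0,1],[0,0,0,0,0,0,1]]'
python3 to.py .4921 .0645 .025 1.52
python3 - <<'E'
from h import *
C=[]
for cam in('wrist','scene'):
    c=calibration(cam); im=grab_frame(cam)
    if cam=='wrist': cv2.imwrite('pics/w7.png',im[:,:,::-1])
    for n,z in(('boat',.012),('waves',.1)):
        if cam=='scene' and n=='waves': continue
        for o in outline_of(n,cam)[:1]: print(cam,n,o['score'],o['rect'],fit(n,[(c,o['region'])],z))
E
```

```text
clock: 17.6
position: [0.4793, 0.1348, 0.1104]
tool_rot: [-3.14, 0.0, 1.523]
force: [0.7, 0.6, 0.2]
grip_width: 0.0273
finger_force: 80.2
clock: 18.0
position: [0.491, 0.0662, 0.1105]
tool_rot: [-3.14, -0.0, 1.521]
force: [-1.1, 1.5, -1.8]
grip_width: 0.0275
finger_force: 80.2
clock 18.00 pos [0.491  0.0662 0.1105] yaw 1.521 q1 0.01 q7 -0.57 w 0.027
 shift in current axes [-0.0016  0.0013  0.0855]  turn [-0.001 -0.     0.001]  shift after turning [-0.0016  0.0012  0.0855]
wrist boat 0.64 [185.2, 84.2, 557.9, 405.0] (array([ 0.62848648,  0.10063118, -0.03139838]), np.float64(0.7750263430096924))
wrist waves 0.93 [245.3, 165.4, 320.0, 372.9] (array([0.49155821, 0.06584328, 3.08342682]), np.float64(0.11268251693749065))
scene boat 0.57 [292.1, 209.9, 331.8, 242.7] (array([ 0.58012971,  0.06017834, -0.05418622]), np.float64(0.08955331933685662))
```

View pics/w7.png

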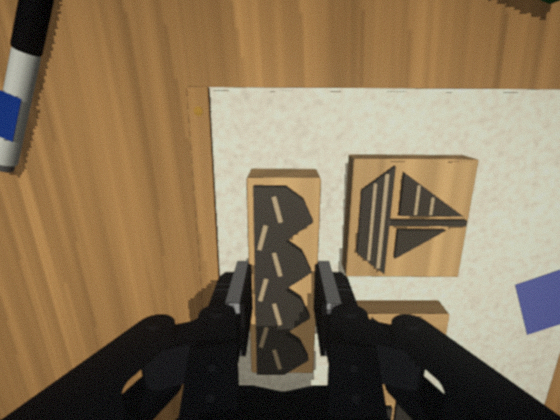

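Waves held with crests towards the boat, and the foot strip is clear on the left. Lowering.

```bash
python3 -m inch '[[-0.001,0.001,0.04,0,0,0,1],[0,0,0.033,0,0,0,1],[0,0,0.009,0,0,0,1],[0,0,0,0,0,0,1],[0,0,0,0,0,0,1]]'
python3 to.py .4921 .0645 .025 1.52
```

```text
clock: 18.75
position: [0.4927, 0.0661, 0.0302]
tool_rot: [3.141, -0.0, 1.521]
force: [-0.0, 0.5, -0.9]
grip_width: 0.0271
finger_force: 80.2
clock 18.75 pos [0.4927 0.0661 0.0302] yaw 1.521 q1 -0.05 q7 -0.65 w 0.027
 shift in current axes [-0.0016 -0.0005  0.0052]  turn [ 0.001 -0.     0.001]  shift after turning [-0.0016 -0.0005  0.0052]
```

```bash
python3 -m inch '[[-0.001,0,0.004,0,0,0,1],[0,0,0.0015,0,0,0,1],[0,0,0,0,0,0,1]]'
python3 -m inch '[[0,0,0,0,0,0,0.5],[0,0,0,0,0,0,0.5],[0,0,0,0,0,0,0.5],[0,0,0,0,0,0,0.5]]'
python3 -m inch '[[0,0,-0.04,0,0,0,0.5],[0,0,-0.05,0,0,0,0],[0,0,0,0,0,0,0],[0,0,0,0,0,0,0]]'
python3 - <<'E'
from h import *
c=calibration('wrist'); im=grab_frame('wrist')
for n,z in(('waves',.012),('boat',.012)):
    for o in outline_of(n,'wrist')[:1]: print(n,o['score'],o['rect'],fit(n,[(c,o['region'])],z))
E
python3 to.py .5815 .3173 .12 1.75
```

```text
clock: 19.05
position: [0.4929, 0.0645, 0.0248]
tool_rot: [3.14, 0.0, 1.52]
force: [-3.0, -0.7, 15.0]
grip_width: 0.0272
finger_force: 81.9
clock: 19.45
position: [0.4922, 0.0646, 0.0237]
tool_rot: [-3.142, -0.0, 1.521]
force: [-0.3, 0.4, -0.5]
grip_width: 0.0425
finger_force: 0.0
clock: 19.85
position: [0.4927, 0.0644, 0.1145]
tool_rot: [3.139, -0.0, 1.52]
force: [-1.3, -0.5, -0.4]
grip_width: 0.0834
finger_force: 0.0
waves 0.73 [260.3, 140.8, 309.5, 278.7] (array([0.49322204, 0.06464862, 3.07444526]), np.float64(0.04533784456164791))
boat 0.85 [340.2, 151.3, 472.7, 272.0] (array([ 0.5742659 ,  0.06098211, -0.04526772]), np.float64(0.052774397663665096))
clock 20.00 pos [0.4916 0.0645 0.1127] yaw 1.521 q1 0.02 q7 -0.57 w 0.085
 shift in current axes [ 0.257   0.0772 -0.0075]  turn [-0.002  0.    -0.229]  shift after turning [ 0.2327  0.1335 -0.0073]
```

```bash
python3 -m inch '[[0.036,0.011,0,0,0,0,0],[0.036,0.011,0,0,0,0,0],[0.036,0.011,0,0,0,0,0],[0.036,0.011,0,0,0,0,0],[0.036,0.011,0,0,0,0,0]]'
python3 -m inch '[[0.038,0.011,0,0,0,0,0.15],[0.038,0.011,0,0,0,0,0.15],[0,0,0,0,0,-0.115,0.15],[0,0,0,0,0,-0.115,0.15],[0,0,0,0,0,0,0.15]]'
python3 -m inch '[[0,0,0,0,0,0,0.15],[0,0,0,0,0,0,0.15]]'
python3 to.py .5815 .3173 .012 1.75
python3 - <<'E'
from h import *
c=calibration('wrist'); im=grab_frame('wrist')
for n,z in(('gull',0),):
    for o in outline_of(n,'wrist')[:2]: print(n,o['score'],o['rect'],fit(n,[(c,o['region'])],z),im[o['region']].mean(0))
E
```

```text
clock: 20.5
position: [0.5558, 0.243, 0.1122]
tool_rot: [-3.14, 0.001, 1.521]
force: [0.4, -0.4, 0.2]
grip_width: 0.0857
finger_force: 0.0
clock: 21.0
position: [0.5812, 0.3164, 0.1119]
tool_rot: [-3.139, 0.001, 1.753]
force: [-0.3, -0.2, 0.1]
grip_width: 0.0724
finger_force: 0.0
clock: 21.2
position: [0.5818, 0.3161, 0.1132]
tool_rot: [-3.141, 0.0, 1.748]
force: [-0.2, 0.3, 0.8]
grip_width: 0.0726
finger_force: 0.0
clock 21.20 pos [0.5818 0.3161 0.1132] yaw 1.748 q1 -0.34 q7 -0.68 w 0.073
 shift in current axes [0.0012 0.     0.1012]  turn [-0.001  0.    -0.002]  shift after turning [ 0.0012 -0.      0.1012]
gull 0.87 [318.9, 286.0, 379.4, 367.8] (array([0.65165122, 0.2229887 , 0.40414049]), np.float64(0.28969817290690825)) [ 42.30531845 103.20223244  42.98982272]
gull 0.74 [255.5, 169.8, 313.0, 246.4] (array([0.58115747, 0.31807735, 0.18079489]), np.float64(0.052517596101786634)) [169.23601243 138.10590586  93.82637655]
```

```bash
python3 -m inch '[[0.001,0,0.03,0,0,0,0.15],[0,0,0.04,0,0,0,0.15],[0,0,0.03,0,0,0,0.15],[0,0,0,0,0,0,0.15],[0,0,0,0,0,0,0.15]]'
python3 to.py .5815 .3178 .012 1.75
python3 -m inch '[[0,0,0.002,0,0,0,0.5],[0,0,0,0,0,0,1],[0,0,0,0,0,0,1],[0,0,0,0,0,0,1],[0,0,0,0,0,0,1]]'
python3 -m inch '[[0,0,0,0,0,0,1],[0,0,0,0,0,0,1]]'
python3 -m inch '[[0,0,-0.05,0,0,0,1],[0,0,-0.05,0,0,0.115,1],[0,0,0,0,0,0.115,1],[0,0,0,0,0,0,1],[0,0,0,0,0,0,1]]'
python3 to.py .6665 .0575 .11 1.52
python3 - <<'E'
from h import *
c=calibration('wrist'); im=grab_frame('wrist')
for n in('gull',):
    for o in outline_of(n,'wrist')[:2]: print(n,o['score'],o['rect'],fit(n,[(c,o['region'])],.1))
E
```

```text
clock: 21.8
position: [0.5818, 0.3177, 0.0143]
tool_rot: [-3.142, -0.0, 1.75]
force: [0.2, 0.2, 0.7]
grip_width: 0.0727
finger_force: 0.0
clock 21.80 pos [0.5818 0.3177 0.0143] yaw 1.750 q1 -0.37 q7 -0.72 w 0.073
 shift in current axes [ 0.0002 -0.0003  0.0023]  turn [-0. -0.  0.]  shift after turning [ 0.0002 -0.0003  0.0023]
clock: 22.3
position: [0.5824, 0.3177, 0.0136]
tool_rot: [3.14, -0.0, 1.75]
force: [-3.9, -2.9, 15.0]
grip_width: 0.0373
finger_force: 78.8
clock: 22.5
position: [0.5824, 0.3178, 0.0136]
tool_rot: [3.14, -0.0, 1.75]
force: [-3.3, -2.5, 14.6]
grip_width: 0.0374
finger_force: 78.8
clock: 23.0
position: [0.5814, 0.3172, 0.1114]
tool_rot: [-3.141, 0.001, 1.524]
force: [0.6, 0.2, -1.1]
grip_width: 0.0367
finger_force: 81.0
clock 23.00 pos [0.5814 0.3172 0.1114] yaw 1.524 q1 -0.37 q7 -0.87 w 0.037
 shift in current axes [-0.2555  0.0971  0.0016]  turn [-0.     0.001  0.004]  shift after turning [-0.255   0.0982  0.0014]
gull 0.88 [239.1, 209.9, 328.7, 338.3] (array([0.5818639 , 0.31758162, 3.07750769]), np.float64(0.12981752379644662))
gull 0.87 [365.0, 271.5, 427.5, 325.1] (array([0.62730317, 0.282317  , 3.33349079]), np.float64(0.8207293645311691))
```

```bash
python3 -m inch '[[-0.0365,0.0139,0,0,0,0,1],[-0.0365,0.0139,0,0,0,0,1],[-0.0365,0.0139,0,0,0,0,1],[-0.0365,0.0139,0,0,0,0,1],[-0.0365,0.0139,0,0,0,0,1]]'
python3 -m inch '[[-0.0365,0.0139,0,0,0,0,1],[-0.0365,0.0139,0,0,0,0,1],[0,0,0,0,0,0,1],[0,0,0,0,0,0,1]]'
python3 to.py .6665 .0575 .0257 1.52
python3 - <<'E'
from h import *
c=calibration('wrist'); im=grab_frame('wrist')
for n,z in(('gull',.1),('boat',.012)):
    for o in outline_of(n,'wrist')[:1]: print(n,o['score'],o['rect'],fit(n,[(c,o['region'])],z))
E
```

```text
clock: 23.6
position: [0.6419, 0.13, 0.1106]
tool_rot: [-3.14, 0.0, 1.523]
force: [0.5, -0.0, -0.3]
grip_width: 0.0365
finger_force: 81.0
clock: 24.0
position: [0.6658, 0.0563, 0.1106]
tool_rot: [-3.14, 0.0, 1.52]
force: [-0.3, 1.8, -0.1]
grip_width: 0.0374
finger_force: 81.0
clock 24.00 pos [0.6658 0.0563 0.1106] yaw 1.520 q1 0.04 q7 -0.45 w 0.037
 shift in current axes [0.0012 0.0008 0.0849]  turn [-0.002  0.     0.   ]  shift after turning [0.0012 0.0006 0.0849]
gull 0.64 [235.3, 209.0, 330.1, 339.6] (array([0.66558907, 0.05705405, 3.07898764]), np.float64(0.1365488110289238))
boat 0.72 [81.6, 151.1, 214.8, 274.7] (array([ 0.57709105,  0.06069306, -0.05285058]), np.float64(0.056857189560289845))
```

```bash
python3 -m inch '[[0.001,0.001,0.04,0,0,0,1],[0,0,0.034,0,0,0,1],[0,0,0.009,0,0,0,1],[0,0,0,0,0,0,1],[0,0,0,0,0,0,1]]'
python3 to.py .6665 .0575 .0257 1.52
```

```text
clock: 24.65
position: [0.6674, 0.0592, 0.0294]
tool_rot: [3.141, -0.0, 1.522]
force: [0.3, -0.7, -0.3]
grip_width: 0.0368
finger_force: 81.0
clock 24.65 pos [0.6674 0.0592 0.0294] yaw 1.522 q1 0.02 q7 -0.49 w 0.037
 shift in current axes [-0.0018 -0.0008  0.0037]  turn [ 0.    -0.     0.002]  shift after turning [-0.0018 -0.0008  0.0037]
```

```bash
python3 -m inch '[[-0.001,0,0.003,0,0,0,1],[0,0,0.001,0,0,0,1],[0,0,0,0,0,0,1]]'
python3 -m inch '[[0,0,0,0,0,0,0.4],[0,0,0,0,0,0,0.4],[0,0,0,0,0,0,0.4],[0,0,0,0,0,0,0.4]]'
python3 -m inch '[[0,0,-0.04,0,0,0,0.4],[0,0,-0.05,0,0,0,0.4],[0,0,-0.05,0,0,0,0],[0,0,-0.05,0,0,0,0],[0,0,0,0,0,0,0]]'
python3 -m inch '[[0,0.04,0,0,0,0,0],[0,0,0,0,0,0,0],[0,0,0,0,0,0,0]]'
cat > chk.py <<'E'
from h import *
P={}
for cam in('wrist','scene','side'):
    c=calibration(cam); im=grab_frame(cam); cv2.imwrite(f'pics/f_{cam}.png',im[:,:,::-1])
    for n in DIM:
        for o in outline_of(n,cam)[:2]:
            g=ground(c,np.argwhere(o['region']).mean(0)[::-1],.024)
            if .42<g[0]<.75 and -.25<g[1]<.2:
                x,f=fit(n,[(c,o['region'])],.012)
                if f<.25: print(cam,n,x.round(4),round(f,3)); P.setdefault(n,[]).append(x); break
M={n:np.median(np.array(v)[:,:2],0) for n,v in P.items()}
print(M)
h,b=M['house'],M['boat']; e=(b-h)/np.linalg.norm(b-h); ex=np.array([e[1],-e[0]])
print('board yaw',np.arctan2(ex[1],ex[0]))
for n,r in(('tree','house'),('tree','boat'),('sun','house'),('gull','boat'),('waves','boat')):
    d=M[n]-M[r]; print(n,r,(d@ex).round(4),(d@e).round(4))
E
python3 chk.py
```

```text
clock: 24.95
position: [0.6676, 0.0575, 0.0257]
tool_rot: [3.14, -0.0, 1.521]
force: [-3.7, 0.1, 8.3]
grip_width: 0.0369
finger_force: 82.1
clock: 25.35
position: [0.6671, 0.0573, 0.0246]
tool_rot: [-3.142, -0.0, 1.521]
force: [-0.6, -0.6, -1.1]
grip_width: 0.0511
finger_force: 0.0
clock: 25.85
position: [0.6698, 0.0579, 0.2219]
tool_rot: [3.132, -0.002, 1.52]
force: [0.9, 0.4, 0.1]
grip_width: 0.0855
finger_force: 0.0
clock: 26.15
position: [0.7071, 0.0554, 0.2139]
tool_rot: [-3.141, -0.0, 1.521]
force: [-1.0, 0.7, 0.2]
grip_width: 0.0856
finger_force: 0.0
wrist tree [ 0.5753 -0.0334 -0.0437] 0.226
wrist gull [ 0.6683  0.0568 -0.0668] 0.074
wrist waves [ 0.4947  0.0637 -0.0639] 0.107
wrist sun [ 0.6663 -0.1345  0.0774] 0.078
wrist boat [ 0.5777  0.0611 -0.0522] 0.055
scene gull [0.6716 0.0571 0.0329] 0.125
scene waves [0.4984 0.0647 0.0006] 0.23
scene sun [ 0.6671 -0.1327  0.1151] 0.162
scene boat [ 0.58    0.0601 -0.0635] 0.114
scene house [ 0.5698 -0.1291  6.2721] 0.04
side tree [ 0.574  -0.0332 -0.0252] 0.124
side gull [ 0.6659  0.0596 -0.0687] 0.085
side waves [ 0.4927  0.0652 -0.0766] 0.079
side sun [ 0.6657 -0.1326  0.0726] 0.087
side boat [ 0.5747  0.062  -0.0467] 0.089
side house [ 0.5618 -0.125   6.331 ] 0.144
{'tree': array([ 0.57462166, -0.03331404]), 'gull': array([0.66825318, 0.05709582]), 'waves': array([0.49473505, 0.06471365]), 'sun': array([ 0.6662668 , -0.13269302]), 'boat': array([0.57767545, 0.06106554]), 'house': array([ 0.56579109, -0.1270294 ])}
board yaw -0.0630988900021143
tree house 0.0029 0.0941
tree boat 0.0029 -0.0944
sun house 0.1006 0.0007
gull boat 0.0906 0.0017
waves boat -0.083 -0.0016
```

View pics/f_side.png

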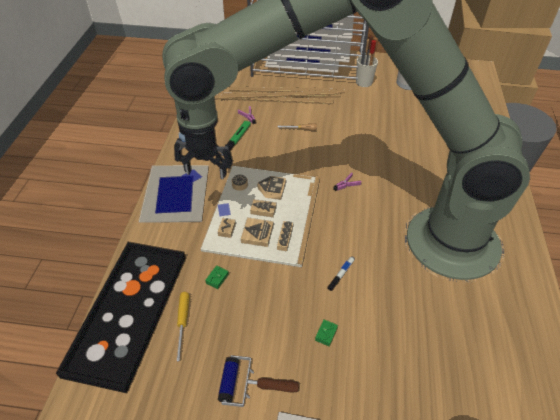

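View pics/f_wrist.png

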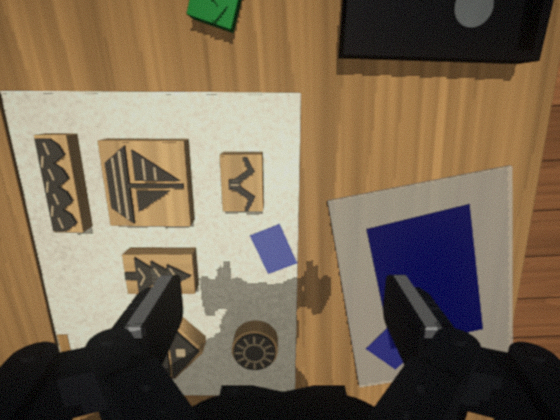

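The side and wrist views show all four blocks flat, square and upright around the house and boat. The measured offsets are well within tolerance, and the brayer (255,382) and gouge (298,127) have not moved. Handing in.

```bash
python3 -c "
from workcell import bot
print(bot.job_done())"
```

```text
the job is handed in; nothing more can be done
None
```

I handed the job in at about 27 s: tree, sun, gull and waves are all on the board, measured within about 3 mm of their targets and upright, and the brayer and gouge were not touched; no verdict came back.

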